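# Draw the instrument tray out of the salon steriliser

## Robot

A 6-joint arm with a two-finger parallel gripper is mounted at the origin on the work surface. World frame = base frame: x ahead of the robot, y to its left, z up, the work surface at z = 0. Lengths are in m, angles in degrees, forces in N, time in s.
With the tool pointing down it reaches from about 0.25 to 0.85 m from the base axis. Payload 12.5 kg.
Tool frame: the origin (TCP) lies midway between the tips of the shut fingers; the grasp point (between the pads) lies 19 mm behind it; z points along the fingers, y is the direction in which the jaws open and shut (so a half turn about z gives the same grasp; the last joint's range is limited). The gripper opens to 93 mm and grips with 3 to 60 N. Pads are 15 mm wide; open, the fingers measure 128 mm over their backs; the gripper's body (75 mm by 188 mm) begins 65 mm behind the grasp point.
Start: joints at [-4.847, 20.094, 94.641, -0, 65.266, -4.847], TCP at [0.55, 0, 0.194] pointing down, gripper open.
Joint ranges: [-157.81, 157.81], [-45, 120.19], [0.68, 151.7], [-89.99, 269.99], [4.06, 180], [-164.3, 164.3]. Speed limits (degrees/s): [127.2, 127.2, 159.86, 180, 180, 180].

## Interface

Orientations are given as [roll, pitch, yaw] about the fixed x, y, z axes, in that order (R = Rz(yaw) Ry(pitch) Rx(roll)).
In Python, from cell import r gives the robot as it stands.
- The arm moves only by the tool play_rows, never from a script. Its argument "rows" is a list that holds one entry, the list of rows, each a list of 6 numbers: the shift along the tool's x, y, z in mm, then the turn, a rotation vector about the tool's x, y, z in rad. A call has 1 to 5 rows; each row is the pose to reach, as a shift and turn from the pose commanded when the call began, along the tool's axes at that moment; what a row does not reach only later rows make up. A row lasts 1/10 s, in which the tool goes at most 50 mm and 8.59 degrees, less where a joint would pass 70% of its speed; a pose out of reach is approached as far as the arm can. A call with a gripper value outside its range is refused whole. "claw" is the finger opening in mm, from 0 to 93, set as the call begins (left out, the last holds). The fingers move at their own pace and stop on an object; the grip force is fixed at half the most. Time passes only in rows, so rows that repeat a pose let the fingers close. It gives the time, the measured TCP pose, the force and the opening at its end, in the units of the state.
- r.observe(): the state, without advancing time (a new reading comes with each control period).
- r.capture(name): name is "scene" or "side" or "wrist"; returns a dict with "img" (480x640x3 uint8, red, green, blue), "K" (3x3 intrinsics, pixels), "distortion" ([k1, k2, p1, p2, k3] as OpenCV has them; the pictures are not rectified), "pose" (4x4, takes a point from camera to world coordinates). Camera axes: x right, y up, looking along -z (the intrinsics and any distortion apply to the point x, -y, -z); pixel columns grow to the right and rows downward; lengths in m; the calibration is good to about 2 mm. A picture is of the moment at which its call begins. There is no depth.
- r.finish_job(): hands the job in, once; it reports no verdict.
The state is a dict: "t": time; "joints": joint angles; "qd": joint speeds; "effort": joint torques, N m; "tcp_pos": TCP position; "ee_rot": TCP orientation; "contact_force": force on the tool from outside, world axes, zero at the start; "ft_torque": the same for the moment, N m; "width": finger opening in m.
Only numpy, scipy, OpenCV 4.12 (cv2) and the standard library are available. Lean on these libraries where they do the work, as an engineer would, in place of code of your own. Each camera call takes 0.05 s, during which the arm holds its last target. There are 200 camera calls.

## Task

The steriliser has finished: press its red button to switch the lamp off, and only then hook a fingertip behind the upturned lip of the tray's pull and draw the tray out smoothly, all the way to its stop. Do not pinch the pull; leave the instruments lying in the tray, untouched, and the jar and the polish bottle near by where they stand. Finish with the tray left fully out and the button released.

Things in the scene. Friction and masses are not known exactly. Their poses are not given: they have to be found in the camera images.
- steriliser: White drawer-type UV steriliser for nail instruments, fixed on the table; 240 deep (its x) x 320 wide (its y) x 140 mm high. Origin at the centre of its underside; its own -x points out of the front, the way the tray is drawn; z up. Its front always faces roughly to world +y. Offsets below are in mm along its axes.
- lamp_button_top (a point): Centre of the top of the round red push button, 30 mm across, on the flat top of the steriliser, 75 towards the front from the middle and 100 to its own -y side. Pressed straight down; spring-loaded, comes up by itself. Its top stands 22 mm above the steriliser's top (162 above the table).
- lamp_button (a joint): Travel of the red button: 0 up, 0.006 m fully down (needs about 4.5 N; counts as pressed from 0.004).
- tray (a joint): How far the tray is drawn out: 0 shut (as it starts), 0.15 m at its stop. It slides level along the steriliser's -x, needs about 2 to 4 N, and stays where it is left.
- slot (a point): Middle of the finger slot of the tray's pull, midway between tray front and lip, at the height of the lip's top edge (116 above the table). Moves with the tray; shut, it is 146 in front of the steriliser's middle, 26 in front of its top's front edge. The slot is open at the top, 36 wide (x), 172 long (y), 22 deep to its floor; a fingertip goes down into it.
- lip (a point): Middle of the top edge of the pull's upturned lip, 20 in front of the slot point; moves with the tray. The pull is an aluminium channel 180 mm long across the upper part of the white tray front. The lip is its outer wall, 4 mm thick, 26 mm high, with a 4 mm thick black plastic facing on the outside. The fingertip bears on its inner side to draw the tray.
- tray_mid (a point): Middle of the steel tray's perforated floor (32 above the table); the floor is about 210 (x) x 282 (y) mm with walls 46 mm high. Moves with the tray.
- nippers: Gilt steel cuticle nippers, 105 x 40 x 12 mm, lying loose in the tray (inside the steriliser at the start). Origin at the middle of the underside.
- pusher: Gilt steel cuticle pusher, 126 x 11 x 6 mm, lying loose in the tray (inside the steriliser at the start). Origin at the middle of the underside.
- cream_jar: White cream jar with a lilac lid, 60 mm across, 50 mm high, standing loose on the rear half of the steriliser's top. Origin at the centre of its foot.
- polish: Dark red nail polish bottle with a black cap, 32 mm across, 74 mm high, standing loose on the table in front of the steriliser, beyond the end of the tray's travel. Origin at the centre of its foot.
Mind the look-alikes: they are no part of the job. Of the things shaped like the cream_jar, the white one is meant. Leave any white look-alike of the polish alone.

How it is judged (in metres and radians):
On the way, in this order (a step that is already met when the one before it is completed fails the run):
1. the red button is pressed down while the tray is still shut (value of joint lamp_button above 0.004 m and value of joint tray below 0.015 m).
2. the tray comes out with a finger bearing on its pull (contact force between the fingers and tray_c0 above 0.5 N and value of joint tray between 0.04 and 0.14 m).
3. the tray is out to its stop (value of joint tray above 0.142 m), for 0.1 s.
At the end, for the whole second after the job is handed in: The tray stands drawn out to its stop (within 8 mm of 150 mm) and at rest, the button is up, nippers and pusher lie flat and still in the tray, and jar and polish bottle stand within 20 mm of where they began (value of joint tray above 0.142 m and velocity of joint tray between -0.01 and 0.01 m/s and value of joint lamp_button below 0.002 m and horizontal distance between each of nippers, pusher and tray_mid below 0.17 m and height (world z) of each of nippers, pusher below 0.045 m and linear speed of each of nippers, pusher below 0.02 m/s and distance of each of cream_jar, polish from where it was at the start of the episode below 0.02 m and angle between each of cream_jar, polish's own z axis and vertical below 0.2 rad); the robot touches nothing.
It fails at once if the lip of the pull is pinched (fingers press on both its sides at once, over 1.5 N each) (contact force between the fingers and tray_c0 above 1.5 N and contact force between the fingers and tray_c1 above 1.5 N).
It fails at once if the tray is yanked (faster than 0.4 m/s) (velocity of joint tray above 0.4 m/s).
It fails at once if an instrument is touched or lifted out of the tray (contact force between the fingers and nippers above 1 N or contact force between the fingers and pusher above 1 N or height (world z) of any of nippers, pusher above 0.07 m).
It fails at once if the jar or the polish bottle is lifted, knocked over or shifted more than 20 mm (distance of any of cream_jar, polish from where it was at the start of the episode above 0.02 m or angle between any of cream_jar, polish's own z axis and vertical above 0.5 rad).
It also fails if it takes over 45 s, if anything falls off the work surface, if the arm or the gripper's body presses on something with over 40 N, if the wrist force passes 120 N, or if a joint passes its speed limit or range.

## Working session

There is one attempt and no reset: what is moved stays moved. The work goes in short steps, Python scripts to look and compute and a tool call to move; the robot and the scene stay as the last step left them, time stands still between calls to the robot, and variables do not carry over. Pictures are saved under pics/ and viewed, about 8 in all and at most 12, crops included, and the job is handed in when it is done.

Besides the shell and the picture viewer there is one more tool, called after "Emit:" in YAML: its name, and indented under it one key for each argument. play_rows: Moves the arm, as the interface text tells. Its arguments: {"type":"object","properties":{"rows":{"type":"array","items":{"type":"array","items":{"type":"array","items":{"type":"number"}}}},"claw":{"type":"number"}},"required":["rows"]}

```bash
mkdir -p pics; cat > h.py <<'E'
import numpy as np, cv2
from cell import r
def ray(c,uv):
    p=cv2.undistortPoints(np.array([[uv]],float),np.array(c["K"],float),np.array(c["distortion"],float))[0,0]
    T=np.array(c["pose"]); d=T[:3,:3]@np.array([p[0],-p[1],-1.]); return T[:3,3],d
def onz(c,uv,z):
    o,d=ray(c,uv); return o+d*(z-o[2])/d[2]
def proj(c,P):
    T=np.array(c["pose"]); q=T[:3,:3].T@(np.array(P,float)-T[:3,3]); q=np.array([q[0],-q[1],-q[2]])
    return cv2.projectPoints(q.reshape(1,1,3),np.zeros(3),np.zeros(3),np.array(c["K"],float),np.array(c["distortion"],float))[0][0,0]
def save(c,n): cv2.imwrite(n,cv2.cvtColor(c["img"],cv2.COLOR_RGB2BGR))
E
python3 - <<'E'
from h import *
import pickle
for n in("scene","side"):
    c=r.capture(n); save(c,f"pics/{n}0.png"); pickle.dump(c,open(n+".pkl","wb"))
    hsv=cv2.cvtColor(c["img"],cv2.COLOR_RGB2HSV)
    m=(((hsv[...,0]<6)|(hsv[...,0]>174))&(hsv[...,1]>150)&(hsv[...,2]>70)).astype(np.uint8)
    k,_,s,ce=cv2.connectedComponentsWithStats(m)
    for i in range(1,k):
        if s[i,4]>40: print(n,s[i],ce[i],onz(c,ce[i],.162))
print(r.observe())
E
```

```text
scene [ 361  149  174  167 4005] [441.44244694 229.23220974] [0.43273703 0.05914469 0.162     ]
scene [283 180  11   9  84] [287.8452381  183.95238095] [ 0.47109515 -0.30499719  0.162     ]
scene [   0  195  103  104 6497] [ 39.93166077 240.36509158] [ 0.86695081 -0.70420732  0.162     ]
scene [295 230  31  57 324] [311.45679012 265.66975309] [ 0.64708115 -0.14652856  0.162     ]
scene [ 93 263  12  18  45] [ 99.37777778 270.88888889] [ 0.86246602 -0.52742008  0.162     ]
scene [ 63 315  47  29  64] [ 84.15625  327.890625] [ 0.97149217 -0.46068052  0.162     ]
scene [469 314  18  20 161] [477.0310559  324.52173913] [0.61867272 0.19111344 0.162     ]
scene [145 365  36  22  55] [162.83636364 375.43636364] [ 0.97104629 -0.26845014  0.162     ]
scene [581 377  59  53 395] [610.20253165 401.99746835] [0.65506922 0.43804827 0.162     ]
scene [299 456  25  15  43] [311.65116279 463.25581395] [0.97129451 0.02890006 0.162     ]
side [336 115   9  12  66] [340.39393939 120.10606061] [ 0.26662209 -0.49041654  0.162     ]
side [ 108  160   54   37 1087] [135.91536339 175.90708372] [ 0.81888951 
[... 263 characters left out ...]
188034] [0.63394304 0.26457143 0.162     ]
{'t': 0.1, 'joints': array([-4.84657703e+00,  2.01215864e+01,  9.46719643e+01, -5.62364635e-04,
        6.52655381e+01, -4.84702971e+00]), 'qd': array([ 0.01472852, -0.0048595 , -0.04155625, -0.03147951, -0.02891694,
       -0.07321341]), 'effort': array([ 6.21537929e-04, -4.98029208e+01, -2.85706007e+01,  6.99262437e-02,
        2.38850416e-02, -7.56712393e-05]), 'tcp_pos': array([5.49674511e-01, 5.66718260e-05, 1.93660813e-01]), 'ee_rot': array([-1.79941079e+02, -4.48404682e-03,  9.00006859e+01]), 'contact_force': array([0.20829993, 0.59558218, 0.2982231 ]), 'ft_torque': array([ 0.01977462,  0.01685335, -0.02609695]), 'width': 0.09288011542139109}
```

View pics/scene0.png

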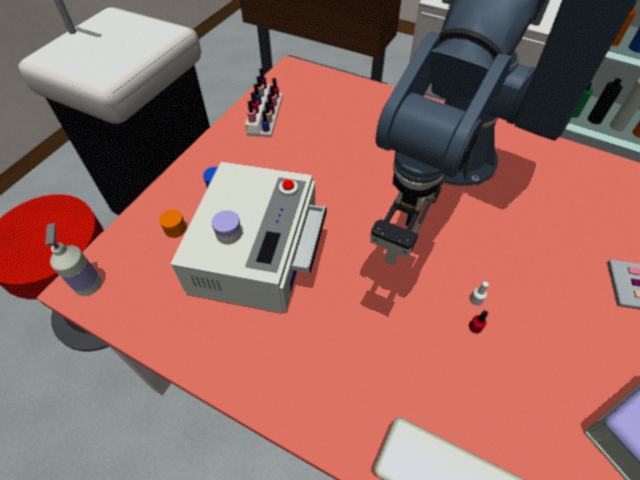

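View pics/side0.png

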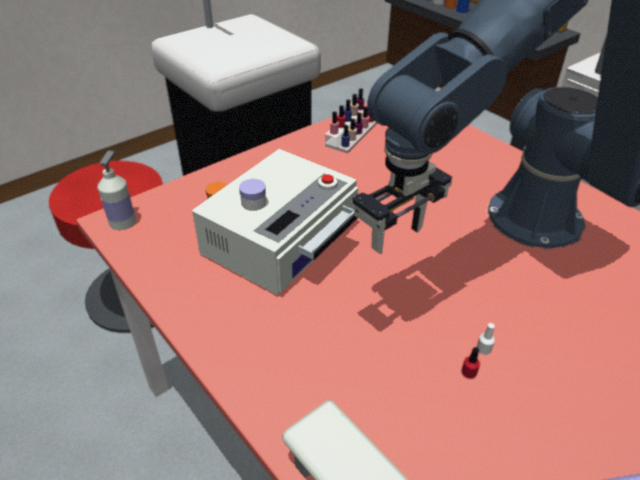

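The steriliser has its red button at scene (288,184) and side (327,178). The lilac-lidded jar at scene (227,225) is the only jar on top of it. The orange jar (172,222) and the blue one (210,177) are look-alikes. The dark red polish is at scene (479,322), with its white look-alike at (480,293). I'll enlarge a crop to get the front edge and the yaw.

```bash
python3 - <<'E'
from h import *
a=cv2.imread("pics/scene0.png")[150:320,160:340]; b=cv2.imread("pics/side0.png")[140:300,185:365]
a=cv2.resize(a,(400,378),interpolation=2); b=cv2.resize(b,(400,356),interpolation=2)
o=np.zeros((378,800,3),np.uint8); o[:,:400]=a;o[:356,400:]=b; cv2.imwrite("pics/crop.png",o)
E
```

```text
(no output)
```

View pics/crop.png

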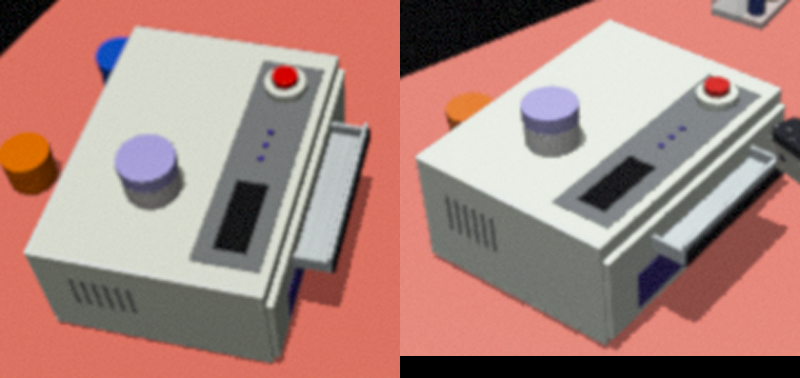

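The crop shows the white jar with the lilac lid on the rear half of the steriliser's top; the orange and blue jars stand on the table. The top's corners are at crop (135,27), (338,57), (270,298), (27,253) in the scene view and (210,20), (380,92), (203,248), (18,158) in the side view.

```bash
python3 - <<'E'
from h import *
import pickle
s=400/180
S={"scene":((160,150),[(135,27),(338,57),(270,298),(27,253)]),"side":((185,140),[(210,20),(380,92),(203,248),(18,158)])}
B={"scene":(287.8,184),"side":(327.1,178.4)}
model=np.array([[120,-160],[-120,-160],[-120,160],[120,160]])/1000
A=[];
for n,(o,P) in S.items():
    c=pickle.load(open(n+".pkl","rb"))
    W=np.array([onz(c,(o[0]+u/s,o[1]+v/s),.14)[:2] for u,v in P]); print(n,W.round(4).tolist())
    b=onz(c,B[n],.160)[:2]; A.append((W,b)); print(b)
W=np.vstack([x[0] for x in A]+[[x[1]] for x in A for _ in range(3)]); M=np.vstack([model,model]+[[[-.075,-.1]]]*6)
mc,wc=M.mean(0),W.mean(0); H=(M-mc).T@(W-wc); th=np.arctan2(H[0,1]-H[1,0],H[0,0]+H[1,1])
R=np.array([[np.cos(th),-np.sin(th)],[np.sin(th),np.cos(th)]]); t=wc-R@mc
print("yaw",np.degrees(th),"pos",t,"res mm",((W-(M@R.T+t))*1000).round(1).tolist())
for nm,p in dict(button=[-.075,-.1],slot=[-.146,0],slotout=[-.296,0],lip=[-.166,0]).items(): print(nm,(R@p+t).round(4))
c=pickle.load(open("scene.pkl","rb"));print("polish",onz(c,(477,324),.03))
E
```

```text
scene [[0.4664, -0.5072], [0.4015, -0.2779], [0.7028, -0.1866], [0.7689, -0.4183]]
[ 0.469681   -0.30608597]
side [[0.4639, -0.5033], [0.405, -0.271], [0.7024, -0.187], [0.7691, -0.4135]]
[ 0.47020217 -0.30229342]
yaw -73.78601294756385 pos [ 0.58581275 -0.34674681] res mm [[0.7, -0.5], [2.8, -1.7], [-3.2, 0.3], [-4.0, -1.1], [-1.8, 3.4], [6.3, 5.2], [-3.5, -0.2], [-3.9, 3.8], [0.8, -3.4], [0.8, -3.4], [0.8, -3.4], [1.4, 0.4], [1.4, 0.4], [1.4, 0.4]]
button [ 0.4688 -0.3027]
slot [ 0.545  -0.2066]
slotout [ 0.5032 -0.0625]
lip [ 0.5395 -0.1873]
polish [0.53815363 0.20776546 0.03      ]
```

Emit:
play_rows:
  claw: 0
  rows:
    - [[-25, -5, -15, 0, 0, -0.05], [-65, -15, -25, 0, 0, -0.12], [-105, -27, -30, 0, 0, -0.19], [-145, -38, -30, 0, 0, -0.26], [-180, -47, -30, 0, 0, -0.283]]

```text
t: 0.6
tcp_pos: [0.5021, -0.1817, 0.2241]
ee_rot: [-180.0, 0.0, 106.3]
contact_force: [0.6, -1.1, 0.3]
width: 0.0578
```

Emit:
play_rows:
  rows:
    - [[-35, -22, 0, 0, 0, 0], [-70, -44, 0, 0, 0, 0], [-100, -60, 0, 0, 0, 0], [-107, -66, 0, 0, 0, 0], [-107, -66, 0, 0, 0, 0]]

```text
t: 1.1
tcp_pos: [0.4689, -0.3017, 0.2237]
ee_rot: [-180.0, -0.0, 106.1]
contact_force: [-0.1, 0.6, -1.4]
width: 0.0175
```

```bash
python3 - <<'E'
from h import *
for n in("wrist","side"):
    c=r.capture(n); save(c,f"pics/{n}1.png")
    hsv=cv2.cvtColor(c["img"],cv2.COLOR_RGB2HSV)
    m=(((hsv[...,0]<6)|(hsv[...,0]>174))&(hsv[...,1]>180)&(hsv[...,2]>70)).astype(np.uint8)
    k,_,s,ce=cv2.connectedComponentsWithStats(m)
    for i in range(1,k):
        if s[i,4]>40: print(n,s[i],ce[i].round(),onz(c,ce[i],.162).round(4))
print(r.observe())
E
```

```text
wrist [ 294  234   38   37 1110] [312. 252.] [ 0.4662 -0.3072  0.162 ]
side [109 160  53  36 995] [136. 176.] [ 0.8184 -0.5892  0.162 ]
side [  50  163   54   84 2601] [ 76. 201.] [ 0.9657 -0.5831  0.162 ]
side [323 175  10   8  60] [327. 179.] [ 0.4725 -0.2987  0.162 ]
side [463 358  16  20 200] [470. 368.] [0.6334 0.2645 0.162 ]
{'t': 1.2, 'joints': array([-3.73822289e+01,  1.92246722e+01,  9.14757249e+01,  2.00315335e-02,
        6.93348735e+01, -5.36181156e+01]), 'qd': array([ 0.93357502, -0.20849361,  0.01422343, -0.08130016,  0.03825286,
       -0.07411866]), 'effort': array([-1.34748258e+00, -4.94840491e+01, -2.97375530e+01, -1.91596668e-02,
        6.03426411e-02, -3.76582949e-02]), 'tcp_pos': array([ 0.46962875, -0.30018339,  0.22394203]), 'ee_rot': array([-1.79994164e+02, -3.95115243e-02,  1.06228810e+02]), 'contact_force': array([-0.01083845,  0.02913957,  0.86111212]), 'ft_torque': array([-0.04209362, -0.04031304, -0.00017089]), 'width': 0.009321968740083524}
```

View pics/wrist1.png

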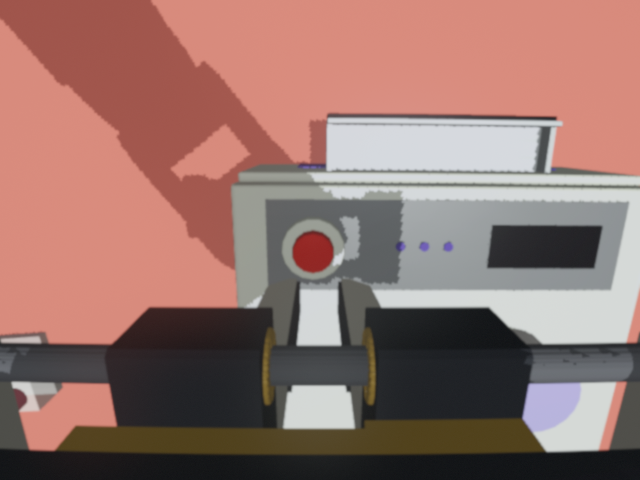

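Wrist view: the button is at (312,252), in line with the closing fingers, and the front edge is parallel to the image rows, so the yaw is right. The pull's slot is seen at rows 120–170, columns 328–553. Now I press.

Emit:
play_rows:
  rows:
    - [[-2, -1, 20, 0, 0, 0], [-4, -1, 45, 0, 0, 0], [-4, -1, 57, 0, 0, 0], [-4, -1, 63, 0, 0, 0], [-4, -1, 66.5, 0, 0, 0]]

```text
t: 1.7
tcp_pos: [0.47, -0.3047, 0.1577]
ee_rot: [180.0, -0.0, 106.3]
contact_force: [-0.4, 0.2, 0.5]
width: 0.0006
```

Emit:
play_rows:
  rows:
    - [[0, 0, 1, 0, 0, 0], [0, 0, 1, 0, 0, 0]]

```text
t: 1.9
tcp_pos: [0.4699, -0.3054, 0.1573]
ee_rot: [180.0, 0.0, 106.2]
contact_force: [-0.1, 0.6, 0.2]
width: 0.0005
```

Emit:
play_rows:
  rows:
    - [[0, 0, 1, 0, 0, 0], [0, 0, 2, 0, 0, 0]]

```text
t: 2.1
tcp_pos: [0.4698, -0.3054, 0.155]
ee_rot: [180.0, 0.0, 106.2]
contact_force: [0.1, -0.2, -0.5]
width: 0.0002
```

Emit:
play_rows:
  rows:
    - [[0, 0, 1, 0, 0, 0], [0, 0, 1, 0, 0, 0]]

```text
t: 2.3
tcp_pos: [0.4696, -0.3053, 0.1536]
ee_rot: [-180.0, -0.0, 106.2]
contact_force: [-0.4, -0.5, -1.0]
width: 0.0006
```

```bash
python3 - <<'E'
from h import *
c=r.capture("side"); d=r.capture("wrist")
a=cv2.resize(c["img"][140:230,270:390],(400,300),interpolation=2); b=cv2.resize(d["img"][180:330,220:420],(400,300),interpolation=2)
cv2.imwrite("pics/press.png",np.hstack([a,b])[...,::-1])
for i in range(1): print(r.observe()["tcp_pos"],r.observe()["contact_force"])
E
```

```text
[ 0.4696464  -0.30527811  0.15364271] [-0.63809773  0.30987506 -0.01535916]
```

View pics/press.png

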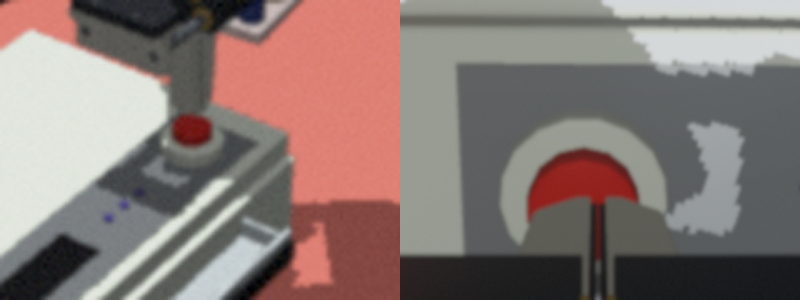

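```bash
python3 - <<'E'
from h import *
d=r.capture("wrist"); c=r.capture("side"); s=r.capture("scene")
p=r.observe()["tcp_pos"]; print(np.array(d["pose"]).round(3))
for n,k in(("wrist",d),("side",c),("scene",s)): print(n,"tcp",proj(k,p),"btn",proj(k,[.469,-.304,.162]),proj(k,[.469,-.304,.156]),proj(k,[.469,-.304,.15]))
u=np.array(d["img"]);print(onz(d,(311.5,279),.150),onz(d,(311.5,279),.142))
a=cv2.resize(c["img"][140:230,270:390],(400,300),interpolation=2); b=cv2.resize(s["img"][150:225,240:340],(400,300),interpolation=2)
cv2.imwrite("pics/press2.png",np.hstack([a,b])[...,::-1])
E
```

```text
[[ 0.96  -0.27  -0.072  0.45 ]
 [ 0.28   0.928  0.247 -0.238]
 [ 0.    -0.257  0.966  0.345]
 [ 0.     0.     0.     1.   ]]
wrist tcp [318.40425818 276.76290565] btn [317.84650858 279.76406133] [317.86327601 275.71989248] [317.87910654 271.90273598]
side tcp [326.41932045 179.94025482] btn [327.04324421 177.19790299] [327.00347153 179.28060469] [326.96393009 181.35124815]
scene tcp [288.24585189 185.96209062] btn [288.65680707 183.52172816] [288.8055511  185.28310166] [288.95296284 187.02824965]
[ 0.46680895 -0.30889371  0.15      ] [ 0.46749948 -0.31181763  0.142     ]
```

View pics/press2.png

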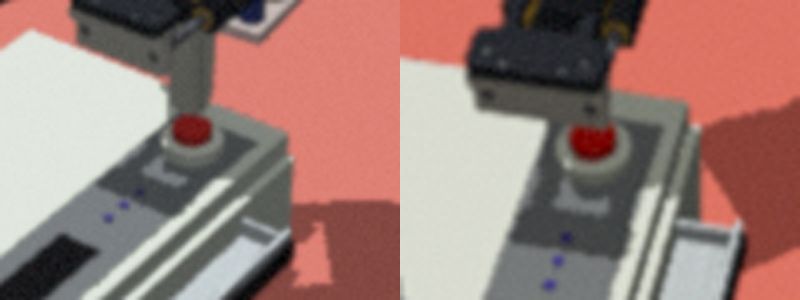

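The side and scene pictures show the shut fingertips (side (327,174), scene (289,180)) still about 15 mm above the red button. The force is zero too, so the visible tips sit higher than the reported TCP. I'll keep descending in small steps and watch the force.

Emit:
play_rows:
  rows:
    - [[0, 0, 1, 0, 0, 0], [0, 0, 2, 0, 0, 0], [0, 0, 3, 0, 0, 0], [0, 0, 4, 0, 0, 0], [0, 0, 4, 0, 0, 0]]

```text
t: 3.05
tcp_pos: [0.4696, -0.3052, 0.1495]
ee_rot: [-180.0, -0.0, 106.2]
contact_force: [-0.6, 0.5, 0.5]
width: 0.0002
```

Emit:
play_rows:
  rows:
    - [[0, 0, 1, 0, 0, 0], [0, 0, 2, 0, 0, 0], [0, 0, 3, 0, 0, 0], [0, 0, 3, 0, 0, 0]]

```text
t: 3.45
tcp_pos: [0.4696, -0.3052, 0.1465]
ee_rot: [-180.0, -0.0, 106.2]
contact_force: [0.0, 0.1, 0.4]
width: 0.0003
```

Emit:
play_rows:
  rows:
    - [[0, 0, 1, 0, 0, 0], [0, 0, 2, 0, 0, 0], [0, 0, 3, 0, 0, 0], [0, 0, 3, 0, 0, 0]]

```text
t: 3.85
tcp_pos: [0.4696, -0.3052, 0.1435]
ee_rot: [-180.0, -0.0, 106.2]
contact_force: [0.7, -0.3, -0.3]
width: 0.0006
```

```bash
python3 - <<'E'
from h import *
s=r.capture("scene"); c=r.capture("side"); o=r.observe(); print(o["tcp_pos"],o["contact_force"],o["effort"].round(2))
a=cv2.resize(c["img"][140:230,270:390],(400,300),interpolation=2); b=cv2.resize(s["img"][150:225,240:340],(400,300),interpolation=2)
cv2.imwrite("pics/press3.png",np.hstack([a,b])[...,::-1])
E
```

```text
[ 0.46966216 -0.30525845  0.14363502] [-0.25644469 -0.80863847  0.07232672] [ 0.000e+00 -5.209e+01 -2.666e+01  3.000e-02  7.000e-02 -0.000e+00]
```

View pics/press3.png

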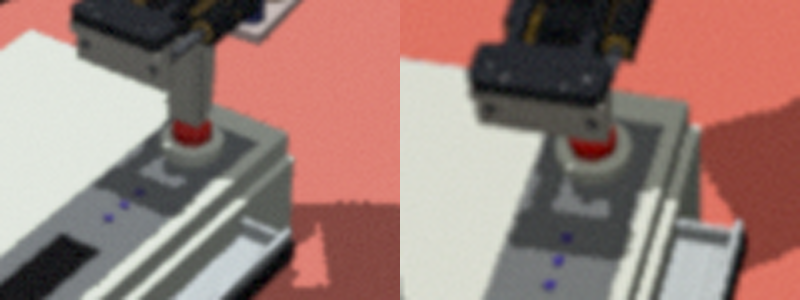

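The tip now just covers the button's top (side crop row 121), with no load yet, so the real tip is about 20 mm above the reported TCP. Continuing to press.

Emit:
play_rows:
  rows:
    - [[0, 0, 1, 0, 0, 0], [0, 0, 2, 0, 0, 0], [0, 0, 3, 0, 0, 0], [0, 0, 4, 0, 0, 0], [0, 0, 4, 0, 0, 0]]

```text
t: 4.45
tcp_pos: [0.4696, -0.3052, 0.1395]
ee_rot: [-180.0, -0.0, 106.2]
contact_force: [-0.0, -0.6, -0.8]
width: 0.0007
```

Emit:
play_rows:
  rows:
    - [[0, 0, 1, 0, 0, 0], [0, 0, 2, 0, 0, 0], [0, 0, 2, 0, 0, 0], [0, 0, 2, 0, 0, 0]]

```text
t: 4.85
tcp_pos: [0.4697, -0.3053, 0.1377]
ee_rot: [180.0, 0.0, 106.2]
contact_force: [-0.2, -0.1, 1.5]
width: 0.0003
```

Emit:
play_rows:
  rows:
    - [[0, 0, 1, 0, 0, 0], [0, 0, 2, 0, 0, 0], [0, 0, 2, 0, 0, 0]]

```text
t: 5.15
tcp_pos: [0.4697, -0.3053, 0.1356]
ee_rot: [180.0, 0.0, 106.2]
contact_force: [0.6, 0.1, 2.3]
width: 0.0003
```

Emit:
play_rows:
  rows:
    - [[0, 0, 1, 0, 0, 0], [0, 0, 2, 0, 0, 0], [0, 0, 2, 0, 0, 0]]

```text
t: 5.45
tcp_pos: [0.4697, -0.3053, 0.1336]
ee_rot: [180.0, 0.0, 106.2]
contact_force: [-0.9, 0.5, 3.7]
width: 0.0003
```

Emit:
play_rows:
  rows:
    - [[0, 0, 1, 0, 0, 0], [0, 0, 1, 0, 0, 0], [0, 0, 1, 0, 0, 0]]

```text
t: 5.75
tcp_pos: [0.4697, -0.3053, 0.1327]
ee_rot: [180.0, 0.0, 106.2]
contact_force: [0.3, -0.7, 3.5]
width: 0.0008
```

Emit:
play_rows:
  rows:
    - [[0, 0, 0.5, 0, 0, 0], [0, 0, 1, 0, 0, 0], [0, 0, 1, 0, 0, 0]]

```text
t: 6.05
tcp_pos: [0.4697, -0.3053, 0.1318]
ee_rot: [180.0, 0.0, 106.2]
contact_force: [-1.4, 0.6, 4.2]
width: 0.0006
```

Emit:
play_rows:
  rows:
    - [[0, 0, 1, 0, 0, 0], [0, 0, 1, 0, 0, 0], [0, 0, 1, 0, 0, 0]]

```text
t: 6.35
tcp_pos: [0.4698, -0.3054, 0.1316]
ee_rot: [180.0, 0.0, 106.2]
contact_force: [-3.8, 2.4, 13.9]
width: 0.0006
```

Emit:
play_rows:
  rows:
    - [[0, 0, 0.5, 0, 0, 0], [0, 0, 1, 0, 0, 0], [0, 0, 1, 0, 0, 0]]

```text
t: 6.65
tcp_pos: [0.4699, -0.3054, 0.1314]
ee_rot: [180.0, 0.1, 106.2]
contact_force: [-6.7, 4.9, 22.4]
width: 0.0005
```

The force jumped from 4 to 22 N at the button's hard stop, so the button went fully down. Contact began at TCP z 0.1377 and the stop was at 0.1317, so the tip is 24 mm above the reported TCP. Now I lift off and go over the slot.

Emit:
play_rows:
  rows:
    - [[0, 0, -15, 0, 0, 0], [0, 0, -40, 0, 0, 0], [10, 15, -50, 0, 0, 0], [35, 45, -50, 0, 0, 0], [60, 80, -50, 0, 0, 0]]

```text
t: 7.15
tcp_pos: [0.5299, -0.2248, 0.1796]
ee_rot: [-180.0, 0.0, 106.1]
contact_force: [0.8, 0.3, -0.5]
width: 0.0004
```

Emit:
play_rows:
  rows:
    - [[13, 20, 0, 0, 0, 0], [13, 20, 0, 0, 0, 0], [13, 20, 0, 0, 0, 0]]

```text
t: 7.45
tcp_pos: [0.5449, -0.2072, 0.1791]
ee_rot: [-179.9, -0.0, 106.3]
contact_force: [0.2, -0.7, -0.5]
width: 0.0006
```

```bash
python3 - <<'E'
from h import *
s=r.capture("scene"); d=r.capture("wrist"); o=r.observe(); print(o["tcp_pos"],o["contact_force"],o["ee_rot"])
import pickle; pickle.dump((s,d,o),open("slot.pkl","wb"))
a=cv2.resize(d["img"],(480,360)); b=cv2.resize(s["img"][140:260,240:346],(318,360),interpolation=2)
cv2.imwrite("pics/slot.png",np.hstack([a,b])[...,::-1])
E
```

```text
[ 0.54459085 -0.20804403  0.17936565] [-0.23010442  0.04868309  0.29687712] [-1.79966763e+02 -1.09224105e-02  1.06169386e+02]
```

View pics/slot.png

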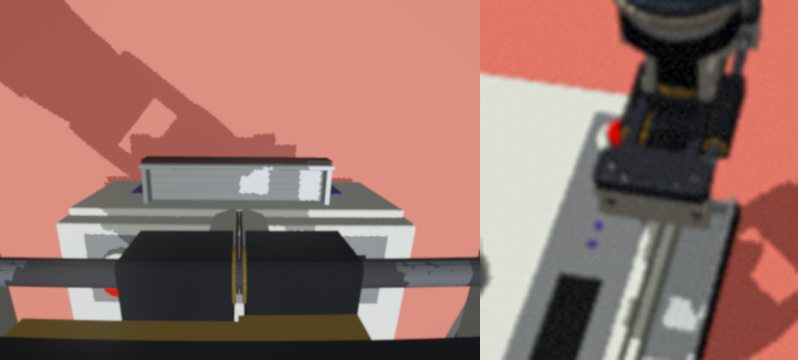

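Wrist view: the pull spans columns 189–444 with its centre at about 317, so the lateral alignment is good. The lip's top edge is near row 218 and the tray front near row 270. I'll measure the rows by an intensity profile.

```bash
python3 - <<'E'
from h import *
import pickle
s,d,o=pickle.load(open("slot.pkl","rb")); g=cv2.cvtColor(d["img"],cv2.COLOR_RGB2GRAY)
print([(v,int(g[v,255:285].mean())) for v in range(204,300)])
p=o["tcp_pos"][:2]; x=np.array([np.cos(np.radians(106.2)),np.sin(np.radians(106.2))])
for v in (212,216,220,224,268,272): print(v,((onz(d,(317,v),.116)[:2]-p)@x*1000).round(1))
E
```

```text
[(204, 112), (205, 112), (206, 110), (207, 103), (208, 85), (209, 59), (210, 41), (211, 38), (212, 39), (213, 41), (214, 42), (215, 43), (216, 46), (217, 58), (218, 77), (219, 94), (220, 115), (221, 135), (222, 143), (223, 143), (224, 139), (225, 135), (226, 136), (227, 142), (228, 145), (229, 145), (230, 143), (231, 143), (232, 142), (233, 141), (234, 141), (235, 142), (236, 143), (237, 144), (238, 145), (239, 146), (240, 145), (241, 145), (242, 144), (243, 143), (244, 142), (245, 142), (246, 143), (247, 143), (248, 144), (249, 144), (250, 144), (251, 143), (252, 141), (253, 141), (254, 142), (255, 143), (256, 143), (257, 143), (258, 143), (259, 144), (260, 146), (261, 146), (262, 145), (263, 143), (264, 140), (265, 133), (266, 120), (267, 108), (268, 103), (269, 102), (270, 102), (271, 102), (272, 102), (273, 102), (274, 102), (275, 101), (276, 102), (277, 107), (278, 120), (279, 136), (280, 147), (281, 152), (282, 155), (283, 155), (284, 154), (285, 154), (286, 151), (287, 144), (288, 128), (289, 110), (290, 101), (291, 100), (292, 100), (293, 100), (294, 100), (295, 100), (296, 100), (297, 101), (298, 107), (299, 119)]
212 23.5
216 20.8
220 18.0
224 15.2
268 -16.5
272 -19.5
```

The pull's centre lies within about 3 mm of the TCP, against ±10 mm of clearance. Going down into the slot.

Emit:
play_rows:
  rows:
    - [[0, 0, 25, 0, 0, 0], [0, 0, 50, 0, 0, 0], [0, 0, 65, 0, 0, 0], [0, 0, 75, 0, 0, 0], [0, 0, 80, 0, 0, 0]]

```text
t: 8.05
tcp_pos: [0.5447, -0.2078, 0.099]
ee_rot: [-180.0, -0.0, 106.2]
contact_force: [-0.4, -0.9, 0.5]
width: 0.0004
```

Emit:
play_rows:
  rows:
    - [[0, 0, 5, 0, 0, 0], [0, 0, 10, 0, 0, 0], [0, 0, 15, 0, 0, 0], [0, 0, 20, 0, 0, 0], [0, 0, 20, 0, 0, 0]]

```text
t: 8.55
tcp_pos: [0.545, -0.2071, 0.079]
ee_rot: [-180.0, -0.0, 106.2]
contact_force: [0.1, -0.1, 0.4]
width: 0.0004
```

```bash
python3 - <<'E'
from h import *
s=r.capture("side"); d=r.capture("wrist"); o=r.observe(); print(o["tcp_pos"],o["contact_force"])
a=cv2.resize(d["img"],(480,360)); b=cv2.resize(s["img"][150:270,290:396],(318,360),interpolation=2)
cv2.imwrite("pics/in.png",np.hstack([a,b])[...,::-1])
E
```

```text
[ 0.54533336 -0.20720696  0.07966568] [-0.2648546  -0.01358996  0.14358787]
```

View pics/in.png

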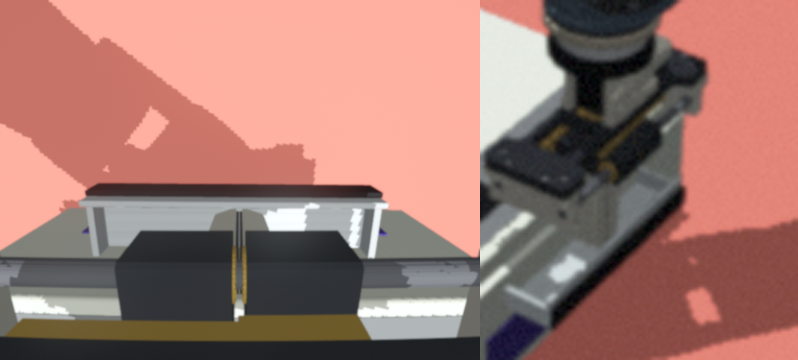

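The side view shows the finger standing in the slot between the tray front and the lip. The wrist view shows the lip ahead of the fingers at row 205 of the scaled picture. Now I draw gently.

Emit:
play_rows:
  rows:
    - [[3, 0, 3, 0, 0, 0], [6, 0, 3, 0, 0, 0], [9, 0, 3, 0, 0, 0], [12, 0, 3, 0, 0, 0], [15, 0, 3, 0, 0, 0]]

```text
t: 9.15
tcp_pos: [0.5411, -0.1927, 0.0767]
ee_rot: [180.0, 0.0, 106.2]
contact_force: [0.8, -2.2, -2.4]
width: 0.0005
```

Emit:
play_rows:
  rows:
    - [[5, 0, 0, 0, 0, 0], [12, 0, 0, 0, 0, 0], [20, 0, 0, 0, 0, 0], [29, 0, 0, 0, 0, 0], [38, 0, 0, 0, 0, 0]]

```text
t: 9.65
tcp_pos: [0.5304, -0.1555, 0.0768]
ee_rot: [180.0, 0.0, 106.2]
contact_force: [2.3, -2.0, -0.8]
width: 0.0007
```

Emit:
play_rows:
  rows:
    - [[9, 0, 0, 0, 0, 0], [18, 0, 0, 0, 0, 0], [27, 0, 0, 0, 0, 0], [36, 0, 0, 0, 0, 0], [45, 0, 0, 0, 0, 0]]

```text
t: 10.15
tcp_pos: [0.5178, -0.1125, 0.0768]
ee_rot: [180.0, 0.0, 106.2]
contact_force: [2.6, -2.2, 0.7]
width: 0.0004
```

Emit:
play_rows:
  rows:
    - [[9, 0, 0, 0, 0, 0], [18, 0, 0, 0, 0, 0], [26, 0, 0, 0, 0, 0], [33, 0, 0, 0, 0, 0], [40, 0, 0, 0, 0, 0]]

```text
t: 10.65
tcp_pos: [0.5066, -0.0742, 0.0766]
ee_rot: [-180.0, 0.0, 106.2]
contact_force: [3.3, -2.1, 0.8]
width: 0.0003
```

Emit:
play_rows:
  rows:
    - [[4, 0, 0, 0, 0, 0], [8, 0, 0, 0, 0, 0], [11, 0, 0, 0, 0, 0], [14, 0, 0, 0, 0, 0], [16, 0, 0, 0, 0, 0]]

```text
t: 11.15
tcp_pos: [0.5022, -0.0592, 0.0766]
ee_rot: [-180.0, -0.0, 106.2]
contact_force: [1.6, -1.6, 0.3]
width: 0.0004
```

Emit:
play_rows:
  rows:
    - [[2, 0, 0, 0, 0, 0], [4, 0, 0, 0, 0, 0], [5, 0, 0, 0, 0, 0], [5, 0, 0, 0, 0, 0]]

```text
t: 11.55
tcp_pos: [0.5021, -0.0586, 0.0767]
ee_rot: [179.9, 0.4, 106.3]
contact_force: [5.7, -33.4, -8.2]
width: 0.0001
```

Emit:
play_rows:
  rows:
    - [[1, 0, 0, 0, 0, 0], [2, 0, 0, 0, 0, 0], [2, 0, 0, 0, 0, 0]]

```text
t: 11.85
tcp_pos: [0.5022, -0.0586, 0.0767]
ee_rot: [179.9, 0.6, 106.3]
contact_force: [7.0, -46.7, -11.9]
width: 0.0004
```

The hard stop is reached: the force rose to 47 N after about 154 mm of finger travel. Now I back off to mid-slot and lift out.

Emit:
play_rows:
  rows:
    - [[-5, 0, 0, 0, 0, 0], [-10, 0, 0, 0, 0, 0], [-15, 0, 0, 0, 0, 0], [-15, 0, -10, 0, 0, 0], [-15, 0, -35, 0, 0, 0]]

```text
t: 12.35
tcp_pos: [0.5032, -0.0665, 0.111]
ee_rot: [-179.8, -0.1, 106.2]
contact_force: [-0.9, -0.2, -0.3]
width: 0.0003
```

Emit:
play_rows:
  rows:
    - [[0, 0, -40, 0, 0, 0], [0, 0, -80, 0, 0, 0], [0, 0, -120, 0, 0, 0], [0, 0, -150, 0, 0, 0], [0, 0, -150, 0, 0, 0]]

```text
t: 12.85
tcp_pos: [0.5059, -0.0669, 0.2664]
ee_rot: [179.6, 0.2, 106.2]
contact_force: [0.6, 0.9, -0.8]
width: 0.0004
```

```bash
python3 - <<'E'
from h import *
s=r.capture("scene"); d=r.capture("side"); o=r.observe(); print(o["t"],o["tcp_pos"],o["contact_force"])
a=cv2.resize(d["img"][100:400,160:520],(432,360)); b=cv2.resize(s["img"][140:380,140:500],(368,245)); z=np.zeros((360,368,3),np.uint8); z[:245]=b
cv2.imwrite("pics/end.png",np.hstack([a,z])[...,::-1])
E
```

```text
12.95 [ 0.50431344 -0.06666718  0.26210322] [ 0.34686338  0.84852304 -0.26924794]
```

View pics/end.png

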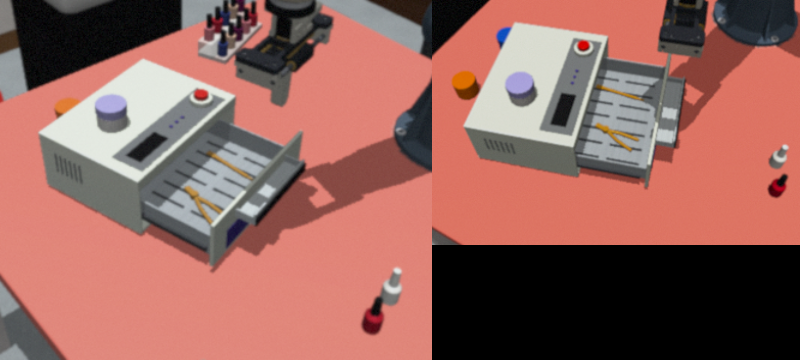

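The picture shows the tray fully out with both gilt instruments lying flat in it. The button is up, and the jar and polish bottle stand in place. Handing in.

```bash
python3 - <<'E'
from h import *
print(r.finish_job())
E
```

```text
the job is handed in; nothing more can be done
None
```

I pressed the red button while the tray was still shut, then hooked the closed fingertips behind the lip and drew the tray out to its stop. After backing off I lifted clear and handed the job in at about 13 s; no verdict is reported.

- **Button:** the spring force rose to about 4 N over 6 mm, then jumped to 22 N at the hard stop. The last picture shows it up again.
- **Tray:** it drew with about 3 N at roughly 0.1 m/s. The force jumped to 47 N after about 154 mm of finger travel, gap included. I did not measure the tray's position in the last picture.
- **End state:** in the last picture both instruments lie flat in the tray. The jar and the polish bottle look unmoved, judged by eye. The wrist force was back to sensor noise, so the arm was touching nothing.
- **Disagreement:** the real fingertips sat about 24 mm above the reported tool point. The first press attempt met nothing. I worked out the offset from the pictures and the force, and used it for the slot depth.

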